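# Drive a stretcher key home with the tack hammer

### The job

One key of the bare canvas stretcher on the table, the one in the far bar's left corner, is still proud: take the tack hammer and drive it into its slot with small gentle taps of the hammer's face until you feel it fetch up on the wood hidden inside the far bar, then bed it there with a firm steady push. Do not force it, or the mitre of the far bar opens, and never push the key with the gripper itself. Then lay the hammer flat on the table again, to the left of the frame, leaving everything else where it is.

Things in the scene. Friction and masses are not known exactly. Their poses are not given: they have to be found in the camera images.
- stretcher: Bare pale wooden canvas stretcher, flat on a 2 mm grey mat, fixed to the table. 240 mm (x) by 330 mm (y); bars 36 mm wide, tops at z 21 mm; open window x -84..84, y -129..129 mm. Origin: its middle, on the table top. x points away to the far bar, y left along that bar, z up. Keys in the other corners are home already, standing about 42 mm out into the window; leave them.
- key: The proud key: flat pine wedge 62 mm long, 5 mm thick, 22 mm wide at the tail, 8 mm at the nose. Origin: middle of the tail's end face (z 11 mm), the face to tap. Axes as the stretcher's. It slides only along its x (+x = deeper), in the line y = 105 mm of the stretcher, against 2.5 N of friction. It starts with the nose 3 to 8 mm deep.
- end_bar: The far bar, 36 mm wide, 19 mm high, with the slot and the hidden stop. A key pressed home stays tight on the stop when let go. The bar holds up to about 13 N of push through the key; beyond that it swings outwards and the mitre at the left far corner opens. Origin: on the bar's middle line 147 mm right of the stretcher's middle, at table height; axes as the stretcher's.
- mitre (a point): Outer corner of the far bar at the left far corner of the stretcher, on its top face (z 21 mm).
- hammer: Tack hammer, dark steel head, brown handle, about 0.17 kg, lying flat left of the stretcher, handle towards the robot. Head 66 mm long along its y, with a flat round face 20 mm wide at either end (y = +33, -33 mm), head and handle middle line 10 mm above the underside; handle along -x, to x = -165 mm. Origin: on the underside below the middle of the head; z up as it lies.
- slot_mouth (a point): Where the key's line enters the inner face of the far bar, near its left end (stretcher x = 84, y = 105 mm, z 11 mm); the inner face of the left bar is 24 mm to the left of the line. The stop inside the slot cannot be seen and its depth differs every time: the key's nose meets it 14 to 32 mm deep, the tail then being 48 to 30 mm short of this point.
- hammer_grip (a point): Good place to grip the hammer, near its balance: on the handle's middle line, 45 mm behind the head's middle, 10 mm above the underside. The handle is 18 mm wide and 13 to 15 mm high there. Axes as the hammer's.
- pencil: Red pencil, 142 mm, lying inside the frame along the far bar. Bystander; origin at its middle, on the underside.
- eraser: Blue and white eraser, 48 x 25 x 14 mm, lying inside the frame on the right. Bystander; origin under its middle.
- drier_bottle: Small brown bottle with a black cap, 31 mm wide, 74 mm high, behind the hammer. Bystander; origin under its middle.
- dipper: Twin steel dipper, 39 x 81 x 22 mm, behind the frame on the right. Bystander; origin under its middle.
- marker: Black marker with a red cap, 128 mm long, 17 mm thick, behind the frame. Bystander; origin under its middle.

How it is judged:
On the way:
1. the key, driven by the hammer, bears on the hidden stop in the far bar with more than 5 N for 0.1 s (contact force between key and end_bar above 5 N and contact force between hammer and key above 3 N), for 0.1 s.
At the end, for the whole second after the job is handed in: the key still sits tight on its hidden stop (pressing on the far bar with more than 0.8 N by itself; nose at least 13 mm deep), the far bar's mitre has opened by less than 1.5 mm, and the hammer lies flat and still on the table to the left of the frame, its head outside it and off the key (x of key in the frame of stretcher above 0.0348 m and distance of mitre from where it was at the start of the episode below 0.0015 m and height (world z) of hammer below 0.006 m and angle between hammer's own z axis and vertical below 0.12 rad and y of hammer in the frame of stretcher above 0.185 m and linear speed of hammer below 0.02 m/s and contact force between key and end_bar above 0.8 N and contact force between hammer and key below 0.1 N); the robot touches nothing.
It fails at once if the mitre is forced open by more than 1.5 mm (distance of mitre from where it was at the start of the episode above 0.0015 m).
It fails at once if the hammer strikes or presses the key with more than 25 N (contact force between hammer and key above 25 N).
It fails at once if the robot itself touches the key (contact force between any of the fingers, the arm and key above 0.5 N).
It fails at once if a bystander is pushed more than 20 mm (distance of any of pencil, eraser, drier_bottle, marker, dipper from where it was at the start of the episode above 0.02 m).
It also fails if it takes over 64 s, if anything falls off the work surface, if the arm or the gripper's body presses on something with over 40 N, if the wrist force passes 120 N, or if a joint passes its speed limit or range.

### The arm

A 6-joint arm with a two-finger parallel gripper is mounted at the origin on a cart in front of the work surface, level with it; the furniture and walls round the work are solid. World frame = base frame: x ahead of the robot, y to its left, z up, the work surface at z = 0. Lengths are in m, angles in rad, forces in N, time in s.
With the tool pointing down it reaches from about 0.35 to 0.85 m from the base axis. Payload 8.1 kg.
Tool frame: the origin (TCP) lies midway between the tips of the shut fingers; the grasp point (between the pads) lies 19 mm behind it; z points along the fingers, x is the direction in which the jaws open and shut, and the axes are right-handed (so a half turn about z gives the same grasp; the last joint's range is limited). The gripper opens to 93 mm and grips with 3 to 60 N. Pads are 15 mm wide; open, the fingers measure 128 mm over their backs; the gripper's body (75 mm by 188 mm) begins 65 mm behind the grasp point.
Start: joints at [-1.324, 0.13, 1.488, -0, 1.523, -0.085], TCP at [0.195, -0.567, 0.219] pointing down, gripper open.
Joint ranges: [-2.96, 2.96], [-0.89, 2.26], [0.02, 2.5], [-1.34, 4.48], [0, 2.73], [-2.66, 2.66]. Speed limits (rad/s): [2.39, 2.39, 2.79, 3.14, 3.14, 3.14].

### API

Orientations are given as a rotation vector (axis times angle).
In Python, from rig import robot gives the robot as it stands.
- The arm moves only by the tool arm_command, never from a script. Its argument "commands" is a list of rows, each an object of numbers: "x", "y", "z": the shift along the tool's x, y, z in mm; "wx", "wy", "wz": the turn, a rotation vector about the tool's x, y, z in degrees. A call has 1 to 8 rows; each row shifts and turns the pose as measured when the row begins, along the tool's axes as they then stand; what a row does not reach is not made up. A row lasts 1/10 s, in which the tool goes at most 50 mm and 8.59 degrees, less where a joint would pass 70% of its speed; a pose out of reach is approached as far as the arm can. A call is refused whole if a number of a shift passes 50 or a number of a turn 8.59, either way. A call with a gripper value outside its range is refused whole. "jaw" is the finger opening in mm, from 0 to 93, set as the call begins (left out, the last holds). The fingers move at their own pace and stop on an object; "squeeze" is the grip in N (left out, the last holds). Time passes only in rows, so rows that do not move let the fingers close. It gives the time, the measured TCP pose, the force and the opening at its end, in the units of the state.
- robot.state(): the state, without advancing time (a new reading comes with each control period).
- robot.snapshot(name): name is "scene" or "top" or "wrist"; returns a dict with "img" (480x640x3 uint8, blue, green, red), "K" (3x3 intrinsics, pixels), "cam_to_world" (4x4, takes a point from camera to world coordinates). Camera axes: x right, y down, z forward; pixel columns grow to the right and rows downward; lengths in m; the calibration is good to about 2 mm. A picture is of the moment at which its call begins. There is no depth.
- robot.finish_job(): hands the job in, once; it reports no verdict.
Trained networks look in a picture, given as the dict that the camera call returned (one of the last four; its "shot" number tells which), for a name from the list of things; names that differ only in an ending like _2 or _b are one class to them, and where a whole thing is asked for, a point or a joint stands for the part that bears it (a point fixed in the world has none). Each returns a list of dicts, best first, with "p" (0 to 1); they miss things now and then, are a little off and sometimes report something else, mostly with a low value. They report only what shows in the picture. A call takes as long as a camera call.
- robot.search_frame(picture, query): "bbox" ([left, top, right, bottom] in pixels, round what is visible of it).
- robot.mark_of(picture, query): "point" ([row, column] in pixels: a listed point, or the origin of a listed thing).
The state is a dict: "time_s": time; "q": joint angles; "joint_velocities": joint speeds; "joint_torque": joint torques, N m; "tool_pos": TCP position; "ee_rot": TCP orientation; "contact_force": force on the tool from outside, world axes, zero at the start; "torque": the same for the moment, N m; "gripper_width": finger opening in m.
Only numpy, scipy, OpenCV 4.12 (cv2) and the standard library are available. Lean on these libraries where they do the work, as an engineer would, in place of code of your own. Each camera call takes 0.05 s, during which the arm holds its last target. There are 200 camera calls.

## Working session

There is one attempt and no reset: what is moved stays moved. The work goes in short steps, Python scripts to look and compute and a tool call to move; the robot and the scene stay as the last step left them, time stands still between calls to the robot, and variables do not carry over. Pictures are saved under pics/ and viewed, on a budget of 10 in all, crops included, one or two more only if the job needs it, and the job is handed in when it is done.

Besides the shell and the picture viewer there is one more tool, called after "Call:" by a JSON object that holds its "api" and its "payload", one argument or row to a line. arm_command: Moves the arm, as the interface text tells. Its arguments: {"type":"object","properties":{"commands":{"type":"array","items":{"type":"object","properties":{"x":{"type":"number"},"y":{"type":"number"},"z":{"type":"number"},"wx":{"type":"number"},"wy":{"type":"number"},"wz":{"type":"number"}}}},"jaw":{"type":"number"},"squeeze":{"type":"number"}},"required":["commands"]}

```bash
mkdir -p pics; ls; cat > h.py <<'E'
import numpy as np, cv2
from scipy.spatial.transform import Rotation as R
from rig import robot
def ray(s,rc,z):
    K=np.array(s["K"]);T=np.array(s["cam_to_world"])
    d=T[:3,:3]@np.linalg.solve(K,[rc[1],rc[0],1.]);o=T[:3,3]
    return o+d*(z-o[2])/d[2]
def proj(s,p):
    T=np.linalg.inv(np.array(s["cam_to_world"]));c=T[:3,:3]@np.array(p)+T[:3,3];u=np.array(s["K"])@c
    return u[:2]/u[2]
E
python3 - <<'E'
from h import *
st=robot.state();print({k:np.round(v,3) for k,v in st.items()})
Z=dict(stretcher=0,key=.011,mitre=.021,hammer=0,slot_mouth=.011,hammer_grip=.01,end_bar=0,pencil=0,drier_bottle=0)
for n in("top","scene"):
    s=robot.snapshot(n);cv2.imwrite(f"pics/{n}.png",s["img"])
    print(n,np.round(np.array(s["cam_to_world"])[:3,3],3))
    for q,z in Z.items():
        m=robot.mark_of(s,q)
        for d in m[:2]: print(q,round(d["p"],2),np.round(d["point"]),np.round(ray(s,d["point"],z)*1000,1))
E
```

```text
pics
{'time_s': np.float64(0.0), 'q': array([-1.324,  0.131,  1.489, -0.   ,  1.523, -0.085]), 'joint_velocities': array([ 0.   , -0.   , -0.001,  0.001,  0.001,  0.001]), 'joint_torque': array([ 1.0000e-03, -5.5984e+01, -4.9176e+01,  7.7000e-02,  3.5000e-02,
       -0.0000e+00]), 'tool_pos': array([ 0.195, -0.567,  0.218]), 'ee_rot': array([-2.557e+00,  1.823e+00,  2.000e-03]), 'contact_force': array([ 0.423, -0.214,  0.39 ]), 'torque': array([-0.027, -0.026, -0.025]), 'gripper_width': np.float64(0.093)}
top [ 0.452 -0.233  1.07 ]
stretcher 0.96 [300. 327.] [ 426.2 -265.7    0. ]
key 0.49 [265. 280.] [ 492.8 -179.6   11. ]
mitre 0.57 [208. 268.] [ 598.1 -158.2   21. ]
hammer 0.58 [244. 220.] [533.1 -67.5   0. ]
slot_mouth 0.94 [236. 291.] [ 545.4 -200.4   11. ]
hammer_grip 0.62 [266. 212.] [490.3 -54.7  10. ]
end_bar 0.61 [279. 423.] [ 463.5 -447.8    0. ]
end_bar 0.36 [271. 345.] [ 480.1 -301.3    0. ]
pencil 0.67 [215. 381.] [ 586.4 -370.4    0. ]
pencil 0.39 [183. 226.] [648.3 -76.6   0. ]
drier_bottle 0.64 [185. 226.] [645.  -76.8   0. ]
scene [0.204 0.4   0.52 ]
stretcher 0.95 [280. 352.] [ 430.2 -268.     0. ]
key 0.66 [288. 300.] [ 504. -189.   11.]
mitre 0.57 [277. 243.] [ 609.3 -160.    21. ]
hammer 0.85 [326. 248.] [540.6 -68.6   0. ]
slot_mouth 0.95 [278. 288.] [ 538.5 -206.7   11. ]
hammer_grip 0.85 [335. 268.] [494.5 -56.8  10. ]
end_bar 0.94 [235. 367.] [ 463.1 -442.1    0. ]
end_bar 0.54 [264. 336.] [ 481.1 -305.7    0. ]
pencil 0.62 [264. 338.] [ 477.7 -307.8    0. ]
pencil 0.23 [337. 269.] [496.1 -60.7   0. ]
drier_bottle 0.75 [302. 202.] [649.2 -85.4   0. ]
drier_bottle 0.54 [234. 305.] [ 590.8 -384.9    0. ]
```

View pics/top.png

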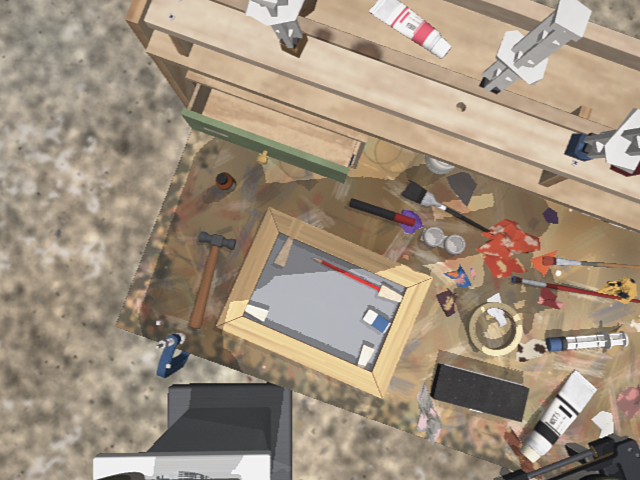

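View pics/scene.png

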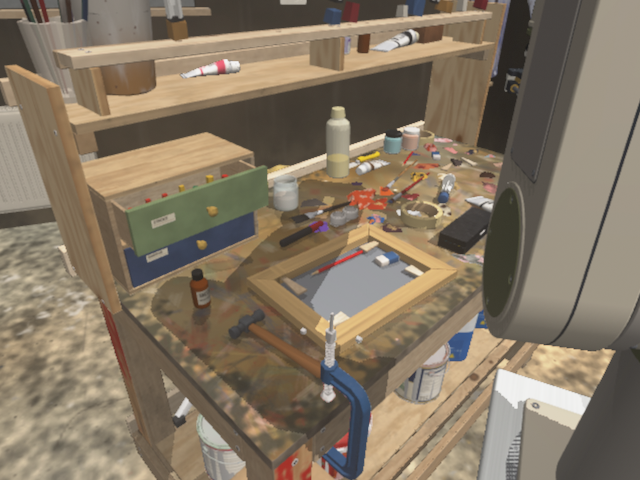

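The top view shows the frame turned about -24°. Its mitre is near px (268,208), the proud key near (285,250), and the hammer head at (217,242) with the handle end at (196,325). I'll plan to grip the hammer, turn it +80°, and tap with its -y face, with the handle lying inside the window.

```bash
cat >> h.py <<'E'
def plan(target,yaw,n):
    "n rows towards TCP target (mm) with tool pointing down and tool x at yaw (deg)"
    s=robot.state();p=np.array(s["tool_pos"])*1000;r=R.from_rotvec(s["ee_rot"])
    y=np.radians(yaw);X=np.array([np.cos(y),np.sin(y),0]);Zt=np.array([0,0,-1.])
    g=R.from_matrix(np.stack([X,np.cross(Zt,X),Zt],1))
    w=(r.inv()*g).as_rotvec()/n
    for i in range(n):
        print("shift",np.round(r.as_matrix().T@(np.array(target)-p)/n,1),"turn",np.round(np.degrees(w),1)); r=r*R.from_rotvec(w)
E
python3 -c "
from h import *
plan([470,-70,200],-104,14)"
```

```text
shift [-27.2 -30.1   1.3] turn [-0.   0.   2.4]
shift [-28.4 -29.    1.3] turn [-0.   0.   2.4]
shift [-29.6 -27.8   1.3] turn [-0.   0.   2.4]
shift [-30.7 -26.5   1.3] turn [-0.   0.   2.4]
shift [-31.8 -25.2   1.3] turn [-0.   0.   2.4]
shift [-32.8 -23.9   1.3] turn [-0.   0.   2.4]
shift [-33.7 -22.6   1.3] turn [-0.   0.   2.4]
shift [-34.6 -21.1   1.3] turn [-0.   0.   2.4]
shift [-35.5 -19.7   1.3] turn [-0.   0.   2.4]
shift [-36.2 -18.2   1.3] turn [-0.   0.   2.4]
shift [-37.  -16.7   1.3] turn [-0.   0.   2.4]
shift [-37.6 -15.2   1.3] turn [-0.   0.   2.4]
shift [-38.2 -13.6   1.3] turn [-0.   0.   2.4]
shift [-38.7 -12.    1.3] turn [-0.   0.   2.4]
```

Call:
{"api": "arm_command", "payload": {
  "commands": [
    {"x": -27, "y": -30, "z": 1, "wz": 2.4},
    {"x": -28, "y": -29, "z": 1, "wz": 2.4},
    {"x": -30, "y": -28, "z": 1, "wz": 2.4},
    {"x": -31, "y": -26, "z": 1, "wz": 2.4},
    {"x": -32, "y": -25, "z": 1, "wz": 2.4},
    {"x": -33, "y": -24, "z": 1, "wz": 2.4},
    {"x": -34, "y": -22, "z": 1, "wz": 2.4},
    {"x": -35, "y": -21, "z": 1, "wz": 2.4}
  ],
  "jaw": 60
}}

```text
validation failed for argument at $.co...
```

Call:
{"api": "arm_command", "payload": {
  "commands": [
    {"x": -35, "y": -20, "z": 1, "wz": 2.4},
    {"x": -36, "y": -18, "z": 1, "wz": 2.4},
    {"x": -37, "y": -17, "z": 1, "wz": 2.4},
    {"x": -38, "y": -15, "z": 1, "wz": 2.4},
    {"x": -38, "y": -14, "z": 1, "wz": 2.4},
    {"x": -39, "y": -12, "z": 1, "wz": 2.4}
  ]
}}

```text
validation failed for argument at $.co...
```

```bash
cat > look.py <<'E'
from h import *
import sys
s=robot.snapshot("wrist");cv2.imwrite(f"pics/{sys.argv[1]}.png",s["img"])
st=robot.state();print("tcp",np.round(st["tool_pos"]*1000,1),st["ee_rot"],"cam",np.round(np.array(s["cam_to_world"])[:3,3],3),st["time_s"])
Z=dict(stretcher=0,key=.011,mitre=.021,slot_mouth=.011,end_bar=0,hammer=0,hammer_grip=.01,pencil=0,eraser=0)
for q,z in Z.items():
    for d in robot.mark_of(s,q)[:2]: print(q,round(d["p"],2),np.round(d["point"]),np.round(ray(s,d["point"],z)*1000,1))
E
python3 look.py w1
```

```text
tcp [ 195.5 -567.3  218.6] [ 2.55780931e+00 -1.82404300e+00 -4.63280834e-05] cam [ 0.274 -0.54   0.386] 1.05
```

View pics/w1.png

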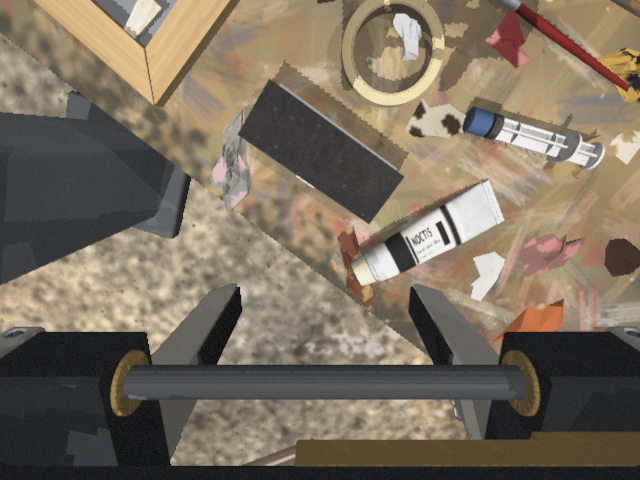

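The picture shows the start pose only: the move was refused. I'll give all six numbers in each row.

Call:
{"api": "arm_command", "payload": {
  "commands": [
    {"x": -27, "y": -30, "z": 1, "wx": 0, "wy": 0, "wz": 2.4}
  ],
  "jaw": 60
}}

```text
time_s: 1.6
tool_pos: [0.2133, -0.5339, 0.2171]
ee_rot: [2.515, -1.881, -0.001]
contact_force: [0.9, 1.3, 0.0]
gripper_width: 0.0886
```

Call:
{"api": "arm_command", "payload": {
  "commands": [
    {"x": -28, "y": -29, "z": 1, "wx": 0, "wy": 0, "wz": 2.4},
    {"x": -30, "y": -28, "z": 1, "wx": 0, "wy": 0, "wz": 2.4},
    {"x": -31, "y": -26, "z": 1, "wx": 0, "wy": 0, "wz": 2.4},
    {"x": -32, "y": -25, "z": 1, "wx": 0, "wy": 0, "wz": 2.4},
    {"x": -33, "y": -24, "z": 1, "wx": 0, "wy": 0, "wz": 2.4},
    {"x": -34, "y": -22, "z": 1, "wx": 0, "wy": 0, "wz": 2.4},
    {"x": -35, "y": -21, "z": 1, "wx": 0, "wy": 0, "wz": 2.4},
    {"x": -35, "y": -20, "z": 1, "wx": 0, "wy": 0, "wz": 2.4}
  ]
}}

```text
time_s: 2.4
tool_pos: [0.377, -0.2416, 0.2087]
ee_rot: [2.144, -2.296, 0.004]
contact_force: [-0.8, -0.6, -0.3]
gripper_width: 0.0601
```

```bash
python3 -c "
from h import *
plan([470,-70,200],-104,6)"
```

```text
shift [-29.6 -13.5   1.4] turn [-0.  -0.   1.7]
shift [-30.  -12.6   1.4] turn [-0.  -0.   1.7]
shift [-30.3 -11.7   1.4] turn [-0.  -0.   1.7]
shift [-30.7 -10.8   1.4] turn [-0.  -0.   1.7]
shift [-31.   -9.9   1.4] turn [-0.  -0.   1.7]
shift [-31.2  -9.    1.4] turn [-0.  -0.   1.7]
```

Call:
{"api": "arm_command", "payload": {
  "commands": [
    {"x": -30, "y": -13, "z": 1, "wx": 0, "wy": 0, "wz": 1.7},
    {"x": -30, "y": -12, "z": 1, "wx": 0, "wy": 0, "wz": 1.7},
    {"x": -31, "y": -11, "z": 1, "wx": 0, "wy": 0, "wz": 1.7},
    {"x": -31, "y": -11, "z": 1, "wx": 0, "wy": 0, "wz": 1.7},
    {"x": -31, "y": -10, "z": 1, "wx": 0, "wy": 0, "wz": 1.7},
    {"x": -31, "y": -9, "z": 1, "wx": 0, "wy": 0, "wz": 1.7},
    {"x": 0, "y": 0, "z": 0, "wx": 0, "wy": 0, "wz": 0}
  ]
}}

```text
time_s: 3.1
tool_pos: [0.4738, -0.0571, 0.204]
ee_rot: [-1.924, 2.479, -0.01]
contact_force: [0.4, 0.1, 0.8]
gripper_width: 0.0599
```

```bash
python3 look.py w2
```

```text
tcp [473.2 -58.4 204. ] [-1.92568131  2.47917486 -0.0102246 ] cam [ 0.554 -0.077  0.372] 3.15
stretcher 0.58 [218. 509.] [ 421.3 -262.     0. ]
key 0.59 [203. 318.] [493.7 -55.2  11. ]
key 0.55 [175. 429.] [ 493.5 -177.5   11. ]
mitre 0.62 [ 68. 394.] [ 602.1 -158.7   21. ]
slot_mouth 0.72 [119. 445.] [ 544.8 -201.9   11. ]
end_bar 0.44 [ 66. 392.] [ 607.4 -162.     0. ]
end_bar 0.25 [121. 446.] [ 542.8 -207.     0. ]
hammer 0.75 [156. 318.] [542.  -66.7   0. ]
hammer_grip 0.79 [201. 317.] [495.6 -54.5  10. ]
pencil 0.72 [117. 442.] [ 547.3 -203.2    0. ]
pencil 0.64 [161. 547.] [ 474.4 -307.8    0. ]
eraser 0.68 [223. 597.] [ 389.5 -359.8    0. ]
eraser 0.67 [216. 510.] [ 423.5 -262.8    0. ]
```

View pics/w2.png

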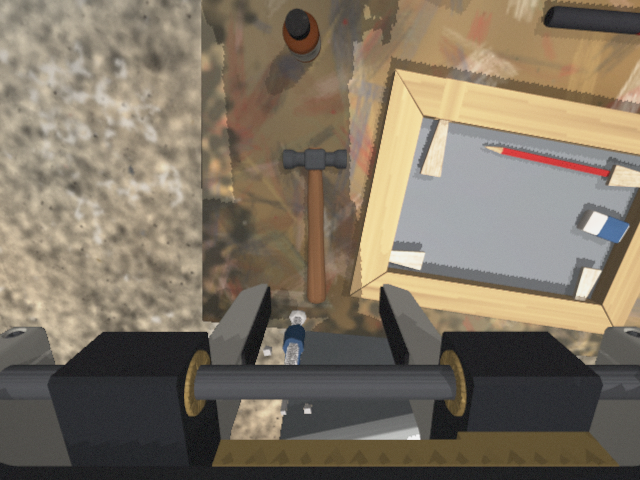

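The close view shows the hammer head at px (316,158) with the handle running straight down to (317,300). The proud key's tail is at about (431,175) and its nose at (440,125). The frame's outer left corners are at (398,70) and (352,293).

```bash
python3 - <<'E'
from h import *
s=robot.snapshot("wrist")
P=lambda c,r,z:ray(s,(r,c),z)*1000
A=P(398,70,.021);B=P(352,293,.021);C=P(606,332,.021)
print(A,B,C,"lengths",np.linalg.norm(A-B),np.linalg.norm(B-C),"yaw",np.degrees(np.arctan2(*(A-B)[1::-1])),np.degrees(np.arctan2(*(B-C)[1::-1]))-90)
h=P(316,158,.018);e=P(317,300,.016);d=h-e
print("hammer",h,e,np.linalg.norm(d),"yaw",np.degrees(np.arctan2(d[1],d[0])))
print("key tail l/r",P(422,175,.0135),P(438,177,.0135),"nose",P(440,121,.0135))
yw=np.degrees(np.arctan2(d[1],d[0])); u=d/np.linalg.norm(d); g=h-45*u
print(g); plan([g[0],g[1],60],yw-90,4)
E
```

```text
[ 598.39453324 -166.11718707   21.        ] [382.3247406  -70.59776897  21.        ] [ 254.67528127 -355.98993952   21.        ] lengths 236.2416443471432 312.638889896047 yaw -23.849104299630035 -24.097887465829174
hammer [539.31282805 -69.26145834  18.        ] [381.49994618 -28.25021287  16.        ] 163.06694311420762 yaw -14.567379229729136
key tail l/r [ 493.92723541 -173.74780772   13.5       ] [ 487.56944868 -189.91723717   13.5       ] nose [ 542.73024487 -200.49960095   13.5       ]
[495.76274028 -57.94398337  17.44807943]
shift [-2.2 -5.2 36. ] turn [-0.1 -0.   0. ]
shift [-2.2 -5.2 36. ] turn [-0.1 -0.   0. ]
shift [-2.1 -5.3 36. ] turn [-0.1 -0.   0. ]
shift [-2.1 -5.4 36. ] turn [-0.1 -0.   0. ]
```

Call:
{"api": "arm_command", "payload": {
  "commands": [
    {"x": -2, "y": -5, "z": 36, "wx": -0.1, "wy": 0, "wz": 0},
    {"x": -2, "y": -5, "z": 36, "wx": -0.1, "wy": 0, "wz": 0},
    {"x": -2, "y": -5, "z": 36, "wx": -0.1, "wy": 0, "wz": 0},
    {"x": -2, "y": -5, "z": 30, "wx": -0.1, "wy": 0, "wz": 0},
    {"x": 0, "y": 0, "z": 0, "wx": 0, "wy": 0, "wz": 0}
  ]
}}

```text
time_s: 4.15
tool_pos: [0.4975, -0.0604, 0.065]
ee_rot: [-1.918, 2.485, -0.011]
contact_force: [-1.4, -0.3, 0.3]
gripper_width: 0.0601
```

```bash
python3 -c "
from h import *
s=robot.snapshot('wrist')
for q,z in dict(hammer_grip=.01,hammer=0).items():
  for d in robot.mark_of(s,q)[:2]: print(q,d['p'],d['point'],ray(s,d['point'],z)*1000)
plan([495,-57,4],-104.6,4)"
```

```text
hammer_grip 0.95 [268.0, 314.4] [495.23419324 -52.3487763   10.        ]
hammer 0.98 [202.6, 313.1] [539.6033746  -63.13547612   0.        ]
hammer 0.43 [267.4, 319.4] [491.07311372 -54.82882714   0.        ]
shift [-0.7  2.  16.6] turn [-0.2 -0.  -0. ]
shift [-0.6  1.9 16.6] turn [-0.2 -0.  -0. ]
shift [-0.6  1.9 16.7] turn [-0.2 -0.  -0. ]
shift [-0.6  1.8 16.7] turn [-0.2 -0.  -0. ]
```

Call:
{"api": "arm_command", "payload": {
  "commands": [
    {"x": -1.2, "y": 2, "z": 17, "wx": -0.2, "wy": 0, "wz": 0},
    {"x": -1.2, "y": 1, "z": 17, "wx": -0.2, "wy": 0, "wz": 0},
    {"x": -1.2, "y": 1, "z": 15, "wx": -0.2, "wy": 0, "wz": 0},
    {"x": -1, "y": 1, "z": 8, "wx": -0.1, "wy": 0, "wz": 0},
    {"x": 0, "y": 0, "z": 3, "wx": 0, "wy": 0, "wz": 0},
    {"x": 0, "y": 0, "z": 0, "wx": 0, "wy": 0, "wz": 0}
  ]
}}

```text
time_s: 4.9
tool_pos: [0.5033, -0.0568, 0.014]
ee_rot: [-1.914, 2.481, -0.02]
contact_force: [-0.0, -0.2, 0.9]
gripper_width: 0.0596
```

```bash
python3 -c "
from h import *
print(R.from_rotvec(robot.state()['ee_rot']).as_matrix().round(3))
plan([495,-55.5,3],-104.6,3)"
```

```text
[[-0.254 -0.967  0.014]
 [-0.967  0.254 -0.005]
 [ 0.002 -0.015 -1.   ]]
shift [0.3 2.8 3.6] turn [-0.3 -0.  -0. ]
shift [0.3 2.8 3.6] turn [-0.3 -0.  -0. ]
shift [0.3 2.8 3.7] turn [-0.3 -0.  -0. ]
```

Call:
{"api": "arm_command", "payload": {
  "commands": [
    {"x": 0.3, "y": 4, "z": 4, "wx": -0.5, "wy": 0, "wz": 0},
    {"x": 0.3, "y": 4, "z": 4, "wx": -0.5, "wy": 0, "wz": 0},
    {"x": 0.3, "y": 3, "z": 3.5, "wx": -0.5, "wy": 0, "wz": 0},
    {"x": 0, "y": 2, "z": 2, "wx": -0.3, "wy": 0, "wz": 0}
  ]
}}

```text
time_s: 5.3
tool_pos: [0.4908, -0.0545, 0.0011]
ee_rot: [1.912, -2.479, -0.019]
contact_force: [0.5, 0.1, 0.4]
gripper_width: 0.06
```

```bash
python3 -c "
from h import *
print(robot.state()['contact_force'],robot.state()['tool_pos']*1000)
plan([495,-55.5,3],-104.6,2)"
```

```text
[0.46708322 0.07683224 0.39976942] [490.83491588 -54.51335362   1.09679997]
shift [-0.  -2.1 -1. ] turn [ 0.5 -0.  -0. ]
shift [-0.  -2.1 -1. ] turn [ 0.5 -0.  -0. ]
```

Call:
{"api": "arm_command", "payload": {
  "commands": [
    {"x": 0, "y": -2.5, "z": -1.5, "wx": 0.5, "wy": 0, "wz": 0},
    {"x": 0, "y": -2, "z": -1, "wx": 0.4, "wy": 0, "wz": 0},
    {"x": 0, "y": 0, "z": 0, "wx": 0, "wy": 0, "wz": 0}
  ]
}}

```text
time_s: 5.6
tool_pos: [0.4954, -0.0558, 0.0036]
ee_rot: [1.918, -2.487, 0.002]
contact_force: [-0.6, 0.3, 0.7]
gripper_width: 0.0601
```

Call:
{"api": "arm_command", "payload": {
  "commands": [
    {"x": 0, "y": 0, "z": 0, "wx": 0, "wy": 0, "wz": 0},
    {"x": 0, "y": 0, "z": 0, "wx": 0, "wy": 0, "wz": 0},
    {"x": 0, "y": 0, "z": 0, "wx": 0, "wy": 0, "wz": 0},
    {"x": 0, "y": 0, "z": 0, "wx": 0, "wy": 0, "wz": 0},
    {"x": 0, "y": 0, "z": 0, "wx": 0, "wy": 0, "wz": 0},
    {"x": 0, "y": 0, "z": 0, "wx": 0, "wy": 0, "wz": 0},
    {"x": 0, "y": 0, "z": 0, "wx": 0, "wy": 0, "wz": 0},
    {"x": 0, "y": 0, "z": 0, "wx": 0, "wy": 0, "wz": 0}
  ],
  "jaw": 5,
  "squeeze": 50
}}

```text
time_s: 6.4
tool_pos: [0.496, -0.0559, 0.0042]
ee_rot: [1.919, -2.487, 0.003]
contact_force: [-0.5, -0.5, 0.1]
gripper_width: 0.017
```

Call:
{"api": "arm_command", "payload": {
  "commands": [
    {"x": 0, "y": 0, "z": -20, "wx": 0, "wy": 0, "wz": 0},
    {"x": 0, "y": 0, "z": -35, "wx": 0, "wy": 0, "wz": 0},
    {"x": 0, "y": 0, "z": -40, "wx": 0, "wy": 0, "wz": 0}
  ]
}}

```text
time_s: 6.7
tool_pos: [0.489, -0.0543, 0.0934]
ee_rot: [1.912, -2.479, -0.016]
contact_force: [1.4, -0.1, -2.2]
gripper_width: 0.0172
```

```bash
python3 -c "
from h import *
plan([429,-202.5,95],-24,12)"
```

```text
shift [13.2  1.7 -0.1] turn [ 0.1  0.  -6.7]
shift [12.9  3.2 -0.1] turn [ 0.1  0.  -6.7]
shift [12.5  4.7 -0.1] turn [ 0.1  0.  -6.7]
shift [11.8  6.2 -0.1] turn [ 0.1  0.  -6.7]
shift [11.   7.5 -0.1] turn [ 0.1  0.  -6.7]
shift [10.1  8.7 -0.1] turn [ 0.1  0.  -6.7]
shift [ 9.   9.9 -0.1] turn [ 0.1  0.  -6.7]
shift [ 7.8 10.8 -0.1] turn [ 0.1  0.  -6.7]
shift [ 6.4 11.7 -0.1] turn [ 0.1  0.  -6.7]
shift [ 5.  12.3 -0.1] turn [ 0.1  0.  -6.7]
shift [ 3.5 12.8 -0.1] turn [ 0.1  0.  -6.7]
shift [ 2.  13.2 -0.1] turn [ 0.1  0.  -6.7]
```

Call:
{"api": "arm_command", "payload": {
  "commands": [
    {"x": 13, "y": 2, "z": -1, "wx": 0.1, "wy": 0, "wz": -6.7},
    {"x": 13, "y": 3, "z": -1, "wx": 0.1, "wy": 0, "wz": -6.7},
    {"x": 12.5, "y": 5, "z": -1, "wx": 0.1, "wy": 0, "wz": -6.7},
    {"x": 12, "y": 6, "z": -1, "wx": 0.1, "wy": 0, "wz": -6.7},
    {"x": 11, "y": 7.5, "z": -1, "wx": 0.1, "wy": 0, "wz": -6.7},
    {"x": 10, "y": 9, "z": -1, "wx": 0.1, "wy": 0, "wz": -6.7},
    {"x": 9, "y": 10, "z": 0, "wx": 0.1, "wy": 0, "wz": -6.7},
    {"x": 8, "y": 11, "z": 0, "wx": 0.1, "wy": 0, "wz": -6.7}
  ]
}}

```text
time_s: 7.5
tool_pos: [0.4511, -0.1565, 0.105]
ee_rot: [-2.855, 1.298, -0.006]
contact_force: [-0.3, 0.3, -1.8]
gripper_width: 0.0168
```

Call:
{"api": "arm_command", "payload": {
  "commands": [
    {"x": 6.5, "y": 12, "z": 0, "wx": 0, "wy": 0, "wz": -6.7},
    {"x": 5, "y": 12, "z": 0, "wx": 0, "wy": 0, "wz": -6.7},
    {"x": 3.5, "y": 13, "z": 0, "wx": 0, "wy": 0, "wz": -6.7},
    {"x": 2, "y": 13, "z": 0, "wx": 0, "wy": 0, "wz": -6.7},
    {"x": 0, "y": 0, "z": 0, "wx": 0, "wy": 0, "wz": 0}
  ]
}}

```text
time_s: 8.0
tool_pos: [0.4299, -0.2091, 0.1026]
ee_rot: [-3.085, 0.569, -0.002]
contact_force: [-0.2, 0.7, -2.5]
gripper_width: 0.0168
```

```bash
python3 look.py w3; python3 -c "
from h import *
plan([429,-202.5,60],-24,3)"
```

```text
tcp [ 430.1 -208.3  102.5] [-3.08289307e+00  5.75654484e-01 -1.69826484e-03] cam [ 0.459 -0.131  0.271] 8.05
stretcher 0.52 [215. 322.] [ 436.5 -184.9    0. ]
key 0.6 [184. 390.] [ 495.4 -178.4   11. ]
key 0.4 [339. 548.] [ 586. -361.   11.]
mitre 0.64 [105. 529.] [ 600.9 -159.1   21. ]
mitre 0.35 [187. 459.] [ 541.3 -197.1   21. ]
slot_mouth 0.87 [185. 460.] [ 545.6 -199.    11. ]
hammer 0.76 [217. 324.] [ 437.2 -187.3    0. ]
hammer 0.75 [106. 530.] [ 613.3 -162.7    0. ]
hammer_grip 0.57 [304. 324.] [ 410.2 -257.6   10. ]
pencil 0.93 [320. 413.] [ 479.2 -306.     0. ]
eraser 0.62 [392. 342.] [ 391.  -358.4    0. ]
shift [-1.2 -1.4 14.3] turn [-0.1 -0.   1. ]
shift [-1.2 -1.4 14.3] turn [-0.1 -0.   1. ]
shift [-1.2 -1.4 14.3] turn [-0.1 -0.   1. ]
```

View pics/w3.png

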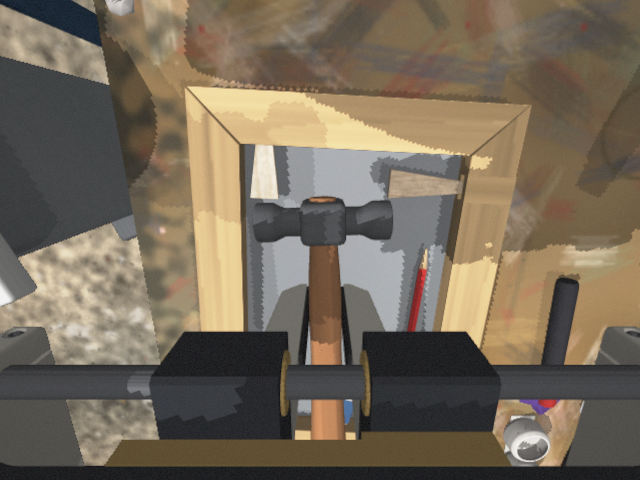

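The hammer hangs over the window with its head centre at px (323,221). The key's tail edge runs from (390,170) to (390,198) and its nose is at (463,186). The near-left key is at (264,170), clear of the head so far.

```bash
python3 - <<'E'
from h import *
s=robot.snapshot("wrist")
P=lambda c,r,z:ray(s,(r,c),z)*1000
A=P(530,105,.021);B=P(187,88,.021);d=A-B
print(A,B,np.linalg.norm(d),np.degrees(np.arctan2(d[1],d[0])))
print("tail",P(390,170,.0135),P(390,198,.0135),"mouth",P(463,187,.0135),"innerleft far",P(466,156,.021),"inner left near",P(240,143,.021))
st=robot.state();M=R.from_rotvec(st["ee_rot"]).as_matrix();p=st["tool_pos"]
print(M.round(3))
z=p[2]+.006
h0=P(391,219,z)
print("head centre",P(323,221,z+.008),"faces",h0,P(254,222,z),"expected",(p-M[:,1]*.045)*1000)
E
```

```text
[ 602.62914442 -158.40130698   21.        ] [383.94420499 -63.23289259  21.        ] 238.4955551550651 -23.51795474131095
tail [ 498.95144401 -167.00512505   13.5       ] [ 492.48466198 -187.39361037   13.5       ] mouth [ 547.6730621  -199.36701395   13.5       ] innerleft far [ 552.60177178 -176.17223737   21.        ] inner left near [ 402.56275937 -109.13792305   21.        ]
[[ 0.934 -0.358  0.003]
 [-0.358 -0.934  0.005]
 [ 0.001 -0.005 -1.   ]]
head centre [ 446.2837699  -163.5277602   117.01144787] faces [ 477.67171    -176.42546862  109.01144787] [ 413.11532245 -153.40041769  109.01144787] expected [ 446.86803023 -165.85230665  103.25348225]
```

```bash
python3 -c "
from h import *
plan([435.5,-202.5,45],-23.7,4)"
```

```text
shift [ 0.6 -1.6 14.5] turn [-0.1 -0.   0.7]
shift [ 0.6 -1.6 14.5] turn [-0.1 -0.   0.7]
shift [ 0.6 -1.7 14.5] turn [-0.1 -0.   0.7]
shift [ 0.6 -1.7 14.5] turn [-0.1 -0.   0.7]
```

Call:
{"api": "arm_command", "payload": {
  "commands": [
    {"x": 0.6, "y": -1.6, "z": 14.5, "wx": 0, "wy": 0, "wz": 0.7},
    {"x": 0.6, "y": -1.6, "z": 14.5, "wx": 0, "wy": 0, "wz": 0.7},
    {"x": 0.6, "y": -1.6, "z": 14.5, "wx": 0, "wy": 0, "wz": 0.7},
    {"x": 0.6, "y": -1.6, "z": 14.5, "wx": 0, "wy": 0, "wz": 0.7},
    {"x": 0, "y": 0, "z": 0, "wx": 0, "wy": 0, "wz": 0}
  ]
}}

```text
time_s: 9.05
tool_pos: [0.4356, -0.2016, 0.0399]
ee_rot: [-3.067, 0.654, -0.003]
contact_force: [-0.2, -0.1, -2.7]
gripper_width: 0.0171
```

```bash
python3 -c "
from h import *
plan([435.5,-202.5,25],-23.7,4)"
```

```text
shift [0.1 0.2 3.7] turn [-0.1 -0.  -0.1]
shift [0.1 0.2 3.7] turn [-0.1 -0.  -0.1]
shift [0.1 0.2 3.7] turn [-0.1 -0.  -0.1]
shift [0.1 0.2 3.7] turn [-0.1 -0.  -0.1]
```

Well placed. I'll take the remaining height slowly (to TCP z ≈ 9).

Call:
{"api": "arm_command", "payload": {
  "commands": [
    {"x": 0, "y": 0.2, "z": 6, "wx": -0.1, "wy": 0, "wz": 0},
    {"x": 0, "y": 0.2, "z": 6, "wx": -0.1, "wy": 0, "wz": 0},
    {"x": 0, "y": 0.2, "z": 6, "wx": -0.1, "wy": 0, "wz": 0},
    {"x": 0, "y": 0.2, "z": 5, "wx": -0.1, "wy": 0, "wz": 0},
    {"x": 0, "y": 0, "z": 4, "wx": 0, "wy": 0, "wz": 0},
    {"x": 0, "y": 0, "z": 0, "wx": 0, "wy": 0, "wz": 0}
  ]
}}

```text
time_s: 9.65
tool_pos: [0.4357, -0.2026, 0.0111]
ee_rot: [3.07, -0.655, 0.002]
contact_force: [-0.6, 0.4, -2.3]
gripper_width: 0.0173
```

```bash
python3 look.py w4;python3 -c "
from h import *
plan([435.5,-202.5,9],-23.7,2)"
```

```text
tcp [ 435.8 -202.7   11.4] [ 3.06991998e+00 -6.54602074e-01  2.49579767e-03] cam [ 0.469 -0.126  0.178] 9.7
key 0.79 [216. 407.] [ 493.  -177.2   11. ]
slot_mouth 0.62 [215. 520.] [ 546.3 -200.9   11. ]
hammer 0.74 [214. 321.] [ 451.4 -160.7    0. ]
hammer_grip 0.94 [306. 325.] [ 433.1 -208.    10. ]
shift [-0.4 -0.   1.4] turn [ 0.1 -0.1 -0.2]
shift [-0.4 -0.   1.4] turn [ 0.1 -0.1 -0.2]
```

View pics/w4.png

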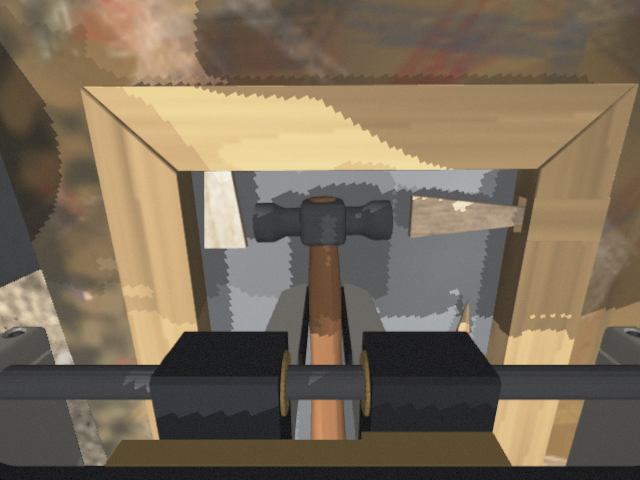

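The face is at px (392,220) and the tail at (410,216), so they are aligned with a gap of about 8 mm. I'll lower 2 mm and approach gently.

Call:
{"api": "arm_command", "payload": {
  "commands": [
    {"x": 0, "y": 0, "z": 1.5, "wx": 0, "wy": 0, "wz": -0.2},
    {"x": 0, "y": 0, "z": 1, "wx": 0, "wy": 0, "wz": -0.2},
    {"x": 2, "y": 0, "z": 0, "wx": 0, "wy": 0, "wz": 0},
    {"x": 2, "y": 0, "z": 0, "wx": 0, "wy": 0, "wz": 0},
    {"x": 1, "y": 0, "z": 0, "wx": 0, "wy": 0, "wz": 0},
    {"x": 0, "y": 0, "z": 0, "wx": 0, "wy": 0, "wz": 0}
  ]
}}

```text
time_s: 10.75
tool_pos: [0.4412, -0.2051, 0.0091]
ee_rot: [3.072, -0.643, 0.004]
contact_force: [-0.4, -0.7, -1.4]
gripper_width: 0.0171
```

Call:
{"api": "arm_command", "payload": {
  "commands": [
    {"x": 1, "y": 0, "z": 0, "wx": 0, "wy": 0, "wz": 0},
    {"x": 1, "y": 0, "z": 0, "wx": 0, "wy": 0, "wz": 0}
  ]
}}

```text
time_s: 10.95
tool_pos: [0.4431, -0.2059, 0.0091]
ee_rot: [3.072, -0.643, 0.004]
contact_force: [-0.5, 0.7, -2.2]
gripper_width: 0.0174
```

Call:
{"api": "arm_command", "payload": {
  "commands": [
    {"x": 1, "y": 0, "z": 0, "wx": 0, "wy": 0, "wz": 0},
    {"x": 1, "y": 0, "z": 0, "wx": 0, "wy": 0, "wz": 0}
  ]
}}

```text
time_s: 11.15
tool_pos: [0.4451, -0.2068, 0.0091]
ee_rot: [3.072, -0.643, 0.004]
contact_force: [-0.3, -0.4, -1.8]
gripper_width: 0.0171
```

Call:
{"api": "arm_command", "payload": {
  "commands": [
    {"x": 1, "y": 0, "z": 0, "wx": 0, "wy": 0, "wz": 0},
    {"x": 1, "y": 0, "z": 0, "wx": 0, "wy": 0, "wz": 0}
  ]
}}

```text
time_s: 11.35
tool_pos: [0.4467, -0.2076, 0.009]
ee_rot: [3.072, -0.643, 0.002]
contact_force: [-3.1, 0.8, -1.0]
gripper_width: 0.0169
```

Call:
{"api": "arm_command", "payload": {
  "commands": [
    {"x": 1, "y": 0, "z": 0, "wx": 0, "wy": 0, "wz": 0},
    {"x": 1, "y": 0, "z": 0, "wx": 0, "wy": 0, "wz": 0}
  ]
}}

```text
time_s: 11.55
tool_pos: [0.4477, -0.208, 0.0086]
ee_rot: [3.073, -0.643, -0.001]
contact_force: [-2.9, 1.5, -1.3]
gripper_width: 0.0172
```

Call:
{"api": "arm_command", "payload": {
  "commands": [
    {"x": 1.2, "y": 0, "z": -0.1, "wx": 0, "wy": 0, "wz": 0},
    {"x": 1.2, "y": 0, "z": -0.1, "wx": 0, "wy": 0, "wz": 0},
    {"x": 1.2, "y": 0, "z": -0.1, "wx": 0, "wy": 0, "wz": 0}
  ]
}}

```text
time_s: 11.85
tool_pos: [0.4505, -0.2091, 0.0084]
ee_rot: [3.073, -0.642, -0.004]
contact_force: [-2.8, 0.9, -1.1]
gripper_width: 0.0169
```

Call:
{"api": "arm_command", "payload": {
  "commands": [
    {"x": 1.2, "y": 0, "z": -0.1, "wx": 0, "wy": 0, "wz": 0},
    {"x": 1.2, "y": 0, "z": -0.1, "wx": 0, "wy": 0, "wz": 0},
    {"x": 1.2, "y": 0, "z": -0.1, "wx": 0, "wy": 0, "wz": 0}
  ]
}}

```text
time_s: 12.15
tool_pos: [0.4539, -0.2106, 0.0085]
ee_rot: [3.073, -0.642, -0.005]
contact_force: [-2.7, 0.6, -2.2]
gripper_width: 0.017
```

Call:
{"api": "arm_command", "payload": {
  "commands": [
    {"x": 1.2, "y": 0, "z": -0.1, "wx": 0, "wy": 0, "wz": 0},
    {"x": 1.2, "y": 0, "z": -0.1, "wx": 0, "wy": 0, "wz": 0},
    {"x": 1.2, "y": 0, "z": -0.1, "wx": 0, "wy": 0, "wz": 0}
  ]
}}

```text
time_s: 12.45
tool_pos: [0.4573, -0.2121, 0.0086]
ee_rot: [3.073, -0.642, -0.005]
contact_force: [-2.7, 0.4, -2.1]
gripper_width: 0.0172
```

Call:
{"api": "arm_command", "payload": {
  "commands": [
    {"x": 1.2, "y": 0, "z": -0.1, "wx": 0, "wy": 0, "wz": 0},
    {"x": 1.2, "y": 0, "z": -0.1, "wx": 0, "wy": 0, "wz": 0},
    {"x": 1.2, "y": 0, "z": -0.1, "wx": 0, "wy": 0, "wz": 0}
  ]
}}

```text
time_s: 12.75
tool_pos: [0.4606, -0.2135, 0.0087]
ee_rot: [3.074, -0.642, -0.006]
contact_force: [-2.9, 0.4, -2.0]
gripper_width: 0.0172
```

Call:
{"api": "arm_command", "payload": {
  "commands": [
    {"x": 1.2, "y": 0, "z": 0, "wx": 0, "wy": 0, "wz": 0},
    {"x": 1.2, "y": 0, "z": 0, "wx": 0, "wy": 0, "wz": 0}
  ]
}}

```text
time_s: 12.95
tool_pos: [0.463, -0.2146, 0.0086]
ee_rot: [3.074, -0.642, -0.006]
contact_force: [-2.7, 0.6, -2.4]
gripper_width: 0.017
```

Call:
{"api": "arm_command", "payload": {
  "commands": [
    {"x": 1.2, "y": 0, "z": 0, "wx": 0, "wy": 0, "wz": 0},
    {"x": 1.2, "y": 0, "z": 0, "wx": 0, "wy": 0, "wz": 0}
  ]
}}

```text
time_s: 13.15
tool_pos: [0.4648, -0.2155, 0.0085]
ee_rot: [3.074, -0.642, -0.008]
contact_force: [-6.9, 0.4, -0.4]
gripper_width: 0.0171
```

Call:
{"api": "arm_command", "payload": {
  "commands": [
    {"x": 1.2, "y": 0, "z": 0, "wx": 0, "wy": 0, "wz": 0},
    {"x": 1.2, "y": 0, "z": 0, "wx": 0, "wy": 0, "wz": 0}
  ]
}}

```text
time_s: 13.35
tool_pos: [0.4649, -0.2159, 0.0078]
ee_rot: [3.074, -0.641, -0.016]
contact_force: [-7.5, 1.7, 2.1]
gripper_width: 0.017
```

It has fetched up: the advance stopped and the force rose to 7.5 N. Now a slightly firmer steady push of about 9–10 N.

Call:
{"api": "arm_command", "payload": {
  "commands": [
    {"x": 1.4, "y": 0, "z": -0.3, "wx": 0, "wy": 0, "wz": 0},
    {"x": 1.4, "y": 0, "z": -0.2, "wx": 0, "wy": 0, "wz": 0}
  ]
}}

```text
time_s: 13.55
tool_pos: [0.465, -0.2159, 0.0074]
ee_rot: [-3.075, 0.641, 0.026]
contact_force: [-7.0, 3.2, 0.4]
gripper_width: 0.0172
```

```bash
python3 -c "
from h import *
s=robot.state();print(s['contact_force'],s['torque'],R.from_rotvec(s['ee_rot']).as_matrix().round(3))
plan([465,-216,8.8],-23.7,1)"
```

```text
[-7.02131737  3.15956567  0.42396989] [0.45189497 1.25949933 0.35592689] [[ 0.917 -0.399 -0.016]
 [-0.399 -0.917  0.004]
 [-0.016  0.003 -1.   ]]
shift [-0.   0.1 -1.4] turn [0.2 0.9 0.2]
```

Call:
{"api": "arm_command", "payload": {
  "commands": [
    {"x": 1.3, "y": 0, "z": -0.5, "wx": 0, "wy": 0.4, "wz": 0},
    {"x": 1.4, "y": 0, "z": -0.4, "wx": 0, "wy": 0.4, "wz": 0}
  ]
}}

```text
time_s: 13.75
tool_pos: [0.465, -0.2158, 0.0071]
ee_rot: [3.075, -0.639, -0.014]
contact_force: [-7.3, 2.0, -0.3]
gripper_width: 0.0169
```

Call:
{"api": "arm_command", "payload": {
  "commands": [
    {"x": 1.6, "y": 0, "z": -0.3, "wx": 0, "wy": 0.4, "wz": 0},
    {"x": 1.6, "y": 0, "z": -0.2, "wx": 0, "wy": 0.4, "wz": 0}
  ]
}}

```text
time_s: 13.95
tool_pos: [0.4652, -0.2158, 0.0063]
ee_rot: [3.073, -0.638, -0.002]
contact_force: [-7.2, 2.6, -0.3]
gripper_width: 0.0169
```

Call:
{"api": "arm_command", "payload": {
  "commands": [
    {"x": 2, "y": 0, "z": -1, "wx": 0, "wy": 0, "wz": 0},
    {"x": 2, "y": 0, "z": -1, "wx": 0, "wy": 0, "wz": 0}
  ]
}}

```text
time_s: 14.15
tool_pos: [0.4652, -0.2158, 0.0066]
ee_rot: [3.075, -0.637, -0.014]
contact_force: [-8.2, 1.4, -0.5]
gripper_width: 0.017
```

Call:
{"api": "arm_command", "payload": {
  "commands": [
    {"x": 2.4, "y": 0, "z": -1, "wx": 0, "wy": 0.3, "wz": 0},
    {"x": 2.4, "y": 0, "z": -0.8, "wx": 0, "wy": 0.3, "wz": 0}
  ]
}}

```text
time_s: 14.35
tool_pos: [0.4653, -0.216, 0.0063]
ee_rot: [3.075, -0.636, -0.013]
contact_force: [-10.5, 2.3, 1.2]
gripper_width: 0.0168
```

Call:
{"api": "arm_command", "payload": {
  "commands": [
    {"x": 2.4, "y": 0, "z": -0.8, "wx": 0, "wy": 0.3, "wz": 0},
    {"x": 2.4, "y": 0, "z": -0.8, "wx": 0, "wy": 0.3, "wz": 0}
  ]
}}

```text
time_s: 14.55
tool_pos: [0.4654, -0.2161, 0.0062]
ee_rot: [3.075, -0.634, -0.013]
contact_force: [-12.3, 3.3, 4.2]
gripper_width: 0.0172
```

12 N was reached without yielding, so I'll back off now.

Call:
{"api": "arm_command", "payload": {
  "commands": [
    {"x": -1, "y": 0, "z": -0.3, "wx": 0, "wy": 0, "wz": 0},
    {"x": -3, "y": 0, "z": -1, "wx": 0, "wy": 0, "wz": 0},
    {"x": -4, "y": 0, "z": -2, "wx": 0, "wy": 0, "wz": 0},
    {"x": -4, "y": 0, "z": 0, "wx": 0, "wy": 0, "wz": 0},
    {"x": -4, "y": 0, "z": 0, "wx": 0, "wy": 0, "wz": 0},
    {"x": 0, "y": 0, "z": 0, "wx": 0, "wy": 0, "wz": 0}
  ]
}}

```text
time_s: 15.15
tool_pos: [0.4523, -0.2103, 0.0116]
ee_rot: [3.074, -0.634, -0.004]
contact_force: [0.3, -0.3, -2.2]
gripper_width: 0.0173
```

```bash
python3 look.py w5; python3 -c "
from h import *
plan([446,-206,80],-23.7,4)"
```

```text
tcp [ 452.5 -210.5   11.7] [ 3.07408869 -0.63455549 -0.00338579] cam [ 0.486 -0.133  0.179] 15.2
stretcher 0.95 [371. 320.] [ 425.6 -262.6    0. ]
stretcher 0.45 [216. 485.] [ 550.1 -204.9   -0. ]
key 0.65 [217. 412.] [ 511.5 -185.8   11. ]
mitre 0.93 [ 84. 594.] [ 601.1 -158.    21. ]
slot_mouth 0.63 [216. 483.] [ 545.1 -199.9   11. ]
hammer 0.69 [215. 324.] [ 468.7 -169.2   -0. ]
hammer_grip 0.91 [306. 326.] [ 450.3 -216.2   10. ]
shift [ -2.   -0.3 -17.1] turn [0.  0.  0.1]
shift [ -2.   -0.3 -17.1] turn [0.  0.  0.1]
shift [ -2.   -0.3 -17.1] turn [0.  0.  0.1]
shift [ -2.   -0.3 -17.1] turn [0.  0.  0.1]
```

View pics/w5.png

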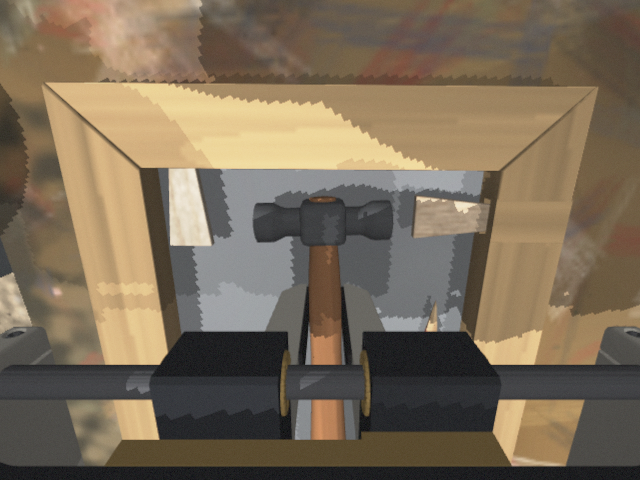

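The key's tail is now at px (414,216), about 36 mm short of the mouth, so the nose is about 25 mm deep. The mitre line at (500,170)–(597,87) is closed. I'll lift the hammer and return it to where it lay.

Call:
{"api": "arm_command", "payload": {
  "commands": [
    {"x": -2, "y": 0, "z": -15, "wx": 0, "wy": 0, "wz": 0},
    {"x": -2, "y": 0, "z": -25, "wx": 0, "wy": 0, "wz": 0},
    {"x": -2, "y": 0, "z": -35, "wx": 0, "wy": 0, "wz": 0},
    {"x": 0, "y": 0, "z": -20, "wx": 0, "wy": 0, "wz": 0}
  ]
}}

```text
time_s: 16.05
tool_pos: [0.4439, -0.2059, 0.1046]
ee_rot: [-3.076, 0.635, 0.019]
contact_force: [1.1, -1.1, -2.0]
gripper_width: 0.0173
```

```bash
python3 -c "
from h import *
plan([494,-54,105],-104.6,14)"
```

```text
shift [ -1.  -11.4  -0. ] turn [0.  0.  5.8]
shift [ -2.2 -11.2  -0. ] turn [0.  0.  5.8]
shift [ -3.3 -10.9  -0. ] turn [0.  0.  5.8]
shift [ -4.4 -10.6  -0. ] turn [0.  0.  5.8]
shift [ -5.4 -10.1  -0. ] turn [0.  0.  5.8]
shift [-6.4 -9.5 -0. ] turn [0.  0.  5.8]
shift [-7.3 -8.8 -0. ] turn [0.  0.  5.8]
shift [-8.2 -8.  -0. ] turn [0.  0.  5.8]
shift [-8.9 -7.1 -0. ] turn [0.  0.  5.8]
shift [-9.6 -6.2 -0. ] turn [0.  0.  5.8]
shift [-10.2  -5.2  -0. ] turn [0.  0.  5.8]
shift [-10.7  -4.1  -0. ] turn [0.  0.  5.8]
shift [-11.  -3.  -0.] turn [0.  0.  5.8]
shift [-11.3  -1.9  -0. ] turn [0.  0.  5.8]
```

Call:
{"api": "arm_command", "payload": {
  "commands": [
    {"x": -1, "y": -11.4, "z": 0, "wx": 0, "wy": 0, "wz": 5.8},
    {"x": -2, "y": -11, "z": 0, "wx": 0, "wy": 0, "wz": 5.8},
    {"x": -3, "y": -11, "z": 0, "wx": 0, "wy": 0, "wz": 5.8},
    {"x": -4.4, "y": -10.6, "z": 0, "wx": 0, "wy": 0, "wz": 5.8},
    {"x": -5.4, "y": -10, "z": 0, "wx": 0, "wy": 0, "wz": 5.8},
    {"x": -6.4, "y": -9.5, "z": 0, "wx": 0, "wy": 0, "wz": 5.8},
    {"x": -7.3, "y": -9, "z": 0, "wx": 0, "wy": 0, "wz": 5.8},
    {"x": -8, "y": -8, "z": 0, "wx": 0, "wy": 0, "wz": 5.8}
  ]
}}

```text
time_s: 16.85
tool_pos: [0.4777, -0.1196, 0.1098]
ee_rot: [2.545, -1.836, -0.004]
contact_force: [0.0, -0.3, -2.0]
gripper_width: 0.017
```

Call:
{"api": "arm_command", "payload": {
  "commands": [
    {"x": -9, "y": -7, "z": 0, "wx": 0, "wy": 0, "wz": 5.8},
    {"x": -9.6, "y": -6, "z": 0, "wx": 0, "wy": 0, "wz": 5.8},
    {"x": -10, "y": -5, "z": 0, "wx": 0, "wy": 0, "wz": 5.8},
    {"x": -11, "y": -4, "z": 0, "wx": 0, "wy": 0, "wz": 5.8},
    {"x": -11, "y": -3, "z": 0, "wx": 0, "wy": 0, "wz": 5.8},
    {"x": -11, "y": -2, "z": 0, "wx": 0, "wy": 0, "wz": 5.8},
    {"x": 0, "y": 0, "z": 0, "wx": 0, "wy": 0, "wz": 0}
  ]
}}

```text
time_s: 17.55
tool_pos: [0.5021, -0.0516, 0.1088]
ee_rot: [1.845, -2.537, -0.005]
contact_force: [0.1, -0.2, -2.6]
gripper_width: 0.0171
```

```bash
python3 -c "
from h import *
plan([494,-54,25],-104.6,4)"
```

```text
shift [ 1.1  1.6 21. ] turn [ 0.1 -0.  -0.8]
shift [ 1.1  1.7 21. ] turn [ 0.1 -0.  -0.8]
shift [ 1.1  1.7 21. ] turn [ 0.1 -0.  -0.8]
shift [ 1.1  1.8 21. ] turn [ 0.1 -0.  -0.8]
```

Call:
{"api": "arm_command", "payload": {
  "commands": [
    {"x": 1, "y": 1.6, "z": 21, "wx": 0, "wy": 0, "wz": -0.8},
    {"x": 1, "y": 1.6, "z": 21, "wx": 0, "wy": 0, "wz": -0.8},
    {"x": 1, "y": 1.6, "z": 20, "wx": 0, "wy": 0, "wz": -0.8},
    {"x": 1, "y": 1.6, "z": 18, "wx": 0, "wy": 0, "wz": -0.8},
    {"x": 0, "y": 0, "z": 0, "wx": 0, "wy": 0, "wz": 0}
  ]
}}

```text
time_s: 18.05
tool_pos: [0.4946, -0.0556, 0.0274]
ee_rot: [1.94, -2.466, -0.001]
contact_force: [-1.2, 0.7, -2.5]
gripper_width: 0.0171
```

```bash
python3 -c "
from h import *
plan([494,-54,5],-104.6,4)"
```

```text
shift [-0.4  0.2  5.6] turn [ 0.  -0.   0.2]
shift [-0.4  0.2  5.6] turn [ 0.  -0.   0.2]
shift [-0.4  0.2  5.6] turn [ 0.  -0.   0.2]
shift [-0.4  0.2  5.6] turn [ 0.  -0.   0.2]
```

Call:
{"api": "arm_command", "payload": {
  "commands": [
    {"x": 0, "y": 0, "z": 6, "wx": 0, "wy": 0, "wz": 0},
    {"x": 0, "y": 0, "z": 5, "wx": 0, "wy": 0, "wz": 0},
    {"x": 0, "y": 0, "z": 4, "wx": 0, "wy": 0, "wz": 0},
    {"x": 0, "y": 0, "z": 3, "wx": 0, "wy": 0, "wz": 0},
    {"x": 0, "y": 0, "z": 2, "wx": 0, "wy": 0, "wz": 0},
    {"x": 0, "y": 0, "z": 1, "wx": 0, "wy": 0, "wz": 0},
    {"x": 0, "y": 0, "z": 0, "wx": 0, "wy": 0, "wz": 0}
  ]
}}

```text
time_s: 18.75
tool_pos: [0.4972, -0.0569, 0.0084]
ee_rot: [1.945, -2.465, 0.005]
contact_force: [-0.2, 0.2, -2.1]
gripper_width: 0.0171
```

Call:
{"api": "arm_command", "payload": {
  "commands": [
    {"x": 0, "y": 0, "z": 1.5, "wx": 0, "wy": 0, "wz": 0},
    {"x": 0, "y": 0, "z": 1.5, "wx": 0, "wy": 0, "wz": 0},
    {"x": 0, "y": 0, "z": 1, "wx": 0, "wy": 0, "wz": 0}
  ]
}}

```text
time_s: 19.05
tool_pos: [0.4978, -0.057, 0.0047]
ee_rot: [1.946, -2.466, 0.006]
contact_force: [-0.4, -0.4, -2.1]
gripper_width: 0.0171
```

Call:
{"api": "arm_command", "payload": {
  "commands": [
    {"x": 0, "y": 0, "z": 0.8, "wx": 0, "wy": 0, "wz": 0},
    {"x": 0, "y": 0, "z": 0.5, "wx": 0, "wy": 0, "wz": 0}
  ]
}}

```text
time_s: 19.25
tool_pos: [0.4978, -0.057, 0.0041]
ee_rot: [1.946, -2.466, 0.006]
contact_force: [-4.9, 0.9, 8.6]
gripper_width: 0.0173
```

Contact with the table. Release, then rise.

Call:
{"api": "arm_command", "payload": {
  "commands": [
    {"x": 0, "y": 0, "z": -0.2, "wx": 0, "wy": 0, "wz": 0},
    {"x": 0, "y": 0, "z": 0, "wx": 0, "wy": 0, "wz": 0},
    {"x": 0, "y": 0, "z": 0, "wx": 0, "wy": 0, "wz": 0},
    {"x": 0, "y": 0, "z": 0, "wx": 0, "wy": 0, "wz": 0},
    {"x": 0, "y": 0, "z": 0, "wx": 0, "wy": 0, "wz": 0},
    {"x": 0, "y": 0, "z": 0, "wx": 0, "wy": 0, "wz": 0}
  ],
  "jaw": 60
}}

```text
time_s: 19.85
tool_pos: [0.4991, -0.0573, 0.0052]
ee_rot: [-1.946, 2.465, -0.009]
contact_force: [-0.0, -0.3, -1.1]
gripper_width: 0.0587
```

Call:
{"api": "arm_command", "payload": {
  "commands": [
    {"x": 0, "y": 0, "z": -10, "wx": 0, "wy": 0, "wz": 0},
    {"x": 0, "y": 0, "z": -30, "wx": 0, "wy": 0, "wz": 0},
    {"x": 0, "y": 0, "z": -40, "wx": 0, "wy": 0, "wz": 0},
    {"x": 0, "y": 0, "z": -40, "wx": 0, "wy": 0, "wz": 0},
    {"x": 0, "y": 0, "z": -40, "wx": 0, "wy": 0, "wz": 0},
    {"x": 0, "y": 0, "z": -40, "wx": 0, "wy": 0, "wz": 0},
    {"x": 0, "y": 0, "z": 0, "wx": 0, "wy": 0, "wz": 0}
  ]
}}

```text
time_s: 20.55
tool_pos: [0.4961, -0.056, 0.2155]
ee_rot: [1.946, -2.466, 0.006]
contact_force: [0.8, -0.7, -0.1]
gripper_width: 0.0598
```

```bash
python3 look.py w6
```

```text
tcp [495.  -55.8 212.7] [ 1.94451206e+00 -2.46388266e+00  1.79419902e-03] cam [ 0.577 -0.075  0.383] 20.6
stretcher 0.88 [232. 504.] [ 425.7 -261.4    0. ]
key 0.66 [175. 435.] [ 513.4 -185.6   11. ]
key 0.35 [ 53. 600.] [ 594.2 -362.8   11. ]
mitre 0.76 [ 94. 397.] [ 602.9 -156.6   21. ]
slot_mouth 0.72 [141. 444.] [ 546.7 -200.    11. ]
hammer 0.78 [172. 328.] [542.9 -71.2   0. ]
hammer_grip 0.79 [217. 328.] [494.8 -60.2  10. ]
hammer_grip 0.4 [233. 504.] [ 427.7 -256.3   10. ]
pencil 0.89 [180. 539.] [ 477.5 -304.6    0. ]
eraser 0.89 [245. 590.] [ 384.9 -361.2    0. ]
```

View pics/w6.png

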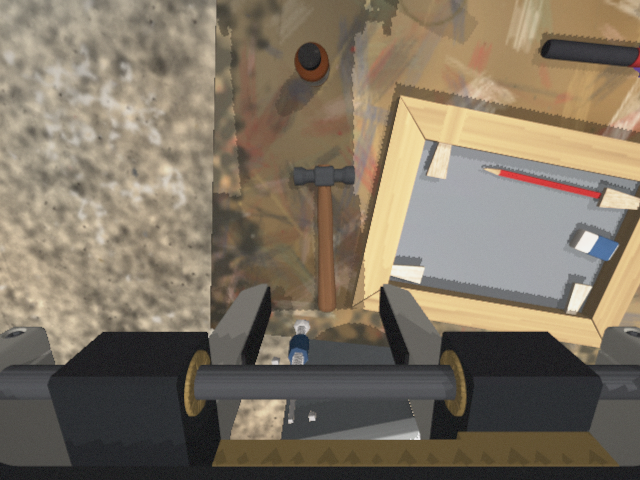

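The hammer lies flat at px (323,176), left of the frame and clear of it. The key is in, with its tail at (437,177), and the mitre is closed at (400,97)–(427,140). Everything else is in place, so I'll hand it in.

```bash
python3 -c "
from rig import robot
print(robot.finish_job(), robot.state()['time_s'])"
```

```text
the job is handed in; nothing more can be done
the job is handed in; nothing more can be done
```

The key is driven home on its hidden stop and the job is handed in. That took about 21 s of the 64 s; no verdict was reported.

- **Driving the key:** I gripped the tack hammer at its balance and turned it into the window. I drove the key about 19 mm with its face, in steps of about 1 mm against roughly 3 N. It was one continuous creeping push rather than separate taps.
- **Bedding it:** the advance stopped and the force rose to about 7.5 N. I then pressed steadily at 7 to 10.5 N. It crept up to about 12.7 N in the last step, close to the bar's 13 N limit, and I backed off at once.
- **Key and mitre afterwards:** the tail is about 36 mm short of the slot mouth, so the nose is about 25 mm deep. The mitre looked closed, and the network's estimates of it before and after agree within its scatter of a few mm. I could not measure a 1.5 mm opening directly.
- **Hammer and bystanders:** the hammer lies flat to the left of the frame, with the head about 225 mm from its middle against the 185 mm needed. It is within a few mm of where it started, and the gripper is clear of it. The pencil, eraser and bottle look unmoved, as does the part of the marker in view. The dipper was out of view of the last picture, but nothing went near it.
- **Disagreement:** the network's position estimates scattered by 2 to 5 mm between views, which was within what the tapping needed.

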